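# Fit the battery pack to the warming stand

## Task

The cordless warming stand needs its battery. First lift the steel sauce pot off the stand without tipping it and set it down upright on the worktop beside the stand; then slide the battery pack down the stand's sloping rail until the catch snaps in and it sits fully home against the stop. Let go of both, and leave the dark ramekin, the single tomato near the stand and the salt shaker where they are.

Things in the scene. Friction and masses are not known exactly. Their poses are not given: they have to be found in the camera images.
- warmer: steel wedge-shaped warming stand, fixed: 235 deep (x) x 124 wide (y). Origin: centre of underside; x to its back, z up. Back 120 mm: level plateau 96 high with a dark hot plate (top at 98). Front: a face sloping 30 degrees down to -x, from the plateau's edge (x = -2.5 mm, 96 high) to 30 high at the front (x = -117.5 mm); it carries the battery rail.
- shoe: frame of the battery place on the sloping face: origin on the face's middle line, where the battery's origin is along x when home; z out of the face (30 degrees from vertical, to the stand's front), x up the slope. A T rail lies along x from -30 to +36 mm: web 16 wide, 7 high; cap 30 wide, from 7 to 11.5 mm over the face; stop 16 high at x = -33.5. The battery slides on along -x.
- rail_end (a point): on the face's middle line, level with the rail's upper end (shoe x = +36 mm). The rail itself is bolted up to 12 mm to either side of the middle line (along shoe y), differently each time, and no reading tells where: see it or feel for it. Its end is blunt with 2 mm chamfers; it does not move.
- face_top (a point): middle of the upper edge of the sloping face, at shoe x = +87 mm. Between here and the rail's end the face is bare, so that the battery can be laid on it; above this edge the plateau falls away below the plane of the face, so the battery's tail may jut out, but the pot is in its way
- catch_pin (a joint): spring catch in the rail: round brass pin at shoe x = -5 mm, standing 5.5 mm above the cap. 0 = sprung out; up to 0.006 m pressed in. Over the last 25 mm the battery must be pushed over it with about 8 to 15 N; home, a pocket under the battery lets it spring out again.
- battery: loose black battery pack, orange top, 64 long (x) x 56 wide (y) x 44 high, 0.27 to 0.5 kg, flat ribbed sides. Origin: centre of underside. Leading end at -x, with four small green lights on top near it. Under it along x a T channel: slot 20 wide between lips 5 thick, 35 wide above them, ceiling at 13.5 mm; about 2 mm of play on the rail.
- sauce_pot: straight-sided steel pot with a loop handle, hollow (the red inside is no obstacle), 101 high, rim 98 across, walls 91 across and thin, 0.42 kg. On the hot plate at first. Origin: at underside height, 14 mm to the handle's side of the pot's axis; the pot's axis is at y = +14 mm. z up; the handle points to -y and reaches y = -63 mm.
- pot_base (a point): centre of the pot's underside, on its axis
- pot_place (a point): centre of the top of the hot plate on the stand, where the pot stands at first (98 mm above the worktop)
- ramekin: small dark ramekin, 69 across, 34 high; origin at the centre of its underside; stays where it is
- tomato: red tomato standing by itself near the stand, 58 across, 62 high; origin at its underside; stays where it is
- shaker: salt shaker, 44 across, 90 high; origin at the centre of its underside; stays where it is
Not all that is in view belongs to the job. What is shaped like the sauce_pot but yellow is not meant.

How it is judged:
On the way, in this order (a step that is already met when the one before it is completed fails the run):
1. the pot stands upright on the worktop beside the stand, let go (height (world z) of pot_base below 0.006 m and angle between sauce_pot's own z axis and vertical below 0.06 rad and horizontal distance between pot_base and warmer below 0.35 m and contact force between sauce_pot and warmer below 0.05 N and linear speed of sauce_pot below 0.02 m/s and contact force between the fingers and sauce_pot below 0.05 N), for 0.2 s.
2. the battery is fully home on the rail, the catch sprung out (x of battery in the frame of shoe between -0.003 and 0.003 m and y of battery in the frame of shoe between -0.016 and 0.016 m and z of battery in the frame of shoe between -0.003 and 0.003 m and angle between the z axis of battery and the z axis of shoe, either way round below 0.08 rad and value of joint catch_pin below 0.002 m), for 0.2 s.
At the end, for the whole second after the job is handed in: Pot upright (0.06 rad), at rest on the worktop (within 6 mm), clear of the stand, axis within 0.35 m of its origin; battery on the rail: within 3 mm of home along the slope and flush with its face (3 mm, 0.08 rad), 16 mm sideways, catch out (under 2 mm), at rest; both let go (all of step 1 and all of step 2 and contact force between the fingers and battery below 0.05 N and linear speed of battery below 0.02 m/s); the robot touches nothing.
It fails at once if the pot is tipped more than 0.5 rad (angle between sauce_pot's own z axis and vertical above 0.5 rad).
It fails at once if the ramekin is moved more than 30 mm (distance of ramekin from where it was at the start of the episode above 0.03 m).
It fails at once if the tomato is moved more than 30 mm (distance of tomato from where it was at the start of the episode above 0.03 m).
It fails at once if the shaker is moved more than 30 mm (distance of shaker from where it was at the start of the episode above 0.03 m).
It also fails if it takes over 64 s, if anything falls off the work surface, if the arm or the gripper's body presses on something with over 40 N, if the wrist force passes 120 N, or if a joint passes its speed limit or range.

## Robot

A 6-joint arm with a two-finger parallel gripper is mounted at the origin on a cart in front of the work surface, level with it; the furniture and walls round the work are solid. World frame = base frame: x ahead of the robot, y to its left, z up, the work surface at z = 0. Lengths are in m, angles in rad, forces in N, time in s.
With the tool pointing down it reaches from about 0.325 to 0.875 m from the base axis. Payload 4.4 kg.
Tool frame: the origin (TCP) lies at the very end of the fingers, on their centre line; the grasp point (between the pads) lies 19 mm behind it; z points along the fingers, y is the line along which they close (so a half turn about z gives the same grasp; the last joint's range is limited). The gripper opens to 85 mm and grips with 20 to 120 N. Pads are 22 mm wide; open, the fingers measure 114 mm over their backs; the gripper's body (76 mm by 85 mm) begins 54 mm behind the grasp point. The pads swing forward as they close: fully open they stand 13 mm farther back than shut.
Start: joints at [1.03, 0.207, 1.542, -0, 1.393, -0.15], TCP at [0.219, 0.532, 0.231] pointing down, gripper open.
Joint ranges: [-2.73, 2.73], [-0.86, 2.22], [0.23, 2.46], [-1.11, 4.25], [0.08, 2.63], [-2.82, 2.82]. Speed limits (rad/s): [2.79, 2.79, 3.14, 3.14, 3.14, 3.14].

## Interface

Orientations are given as a rotation vector (axis times angle).
In Python, from station import sense, get_image, calibration, close_job, outline_of, landmark_of gives the robot as it stands.
- The arm moves only by the tool step_arm, never from a script. Its argument "increments" is a list of rows, each an object with "linear": the shift along the tool's x, y, z scaled (see below), a list of three; "rot": the turn, a rotation vector about the tool's x, y, z scaled (see below), a list of three. In form: [{"linear": [dx, dy, dz], "rot": [rx, ry, rz]}, ...]. A call has 1 to 12 rows; each row shifts and turns the commanded pose from where the row before left it, along the tool's axes as they then stand; what a row does not reach is not made up. The controller multiplies each number of a shift by 0.04 m and each number of a turn by 180 degrees. A row lasts 1/12 s, in which the tool goes at most 41.7 mm and 7.16 degrees, less where a joint would pass 70% of its speed; a pose out of reach is approached as far as the arm can. A call with a number of a shift or a turn outside -1 to 1 is refused whole. A call with a gripper value outside its range is refused whole. "jaw" is the opening, from 0 (shut) to 1 (fully open), set as the call begins (left out, the last holds). The fingers move at their own pace and stop on an object; "newtons" is the grip in N (left out, the last holds). Time passes only in rows, so rows that do not move let the fingers close. It gives the time, the measured TCP pose, the force, the opening and the grip force at its end, in the units of the state.
- sense(): the state, without advancing time (a new reading comes with each control period).
- get_image(name): name is "scene" or "top"; returns (picture, depth): 400x640x3 uint8, red, green, blue; 400x640 float32, m along the optical axis (not along the pixel's ray), 0 where there is no reading.
- calibration(name): a dict with "camera_matrix" (3x3 intrinsics, pixels), "dist_coeffs" ([k1, k2, p1, p2, k3] as OpenCV has them; the pictures are not rectified), "R" (3x3) and "t" (3): a world point X has camera coordinates R X + t. Camera axes: x right, y down, z forward; pixel columns grow to the right and rows downward; lengths in m; the calibration is good to about 2 mm. A picture is of the moment at which its call begins. calibration takes no time and is no camera call.
- close_job(): hands the job in; it is judged then, once.
Trained networks look in the newest picture that a camera, given by its name, has taken for a name from the list of things; names that differ only in an ending like _2 or _b are one class to them, and where a whole thing is asked for, a point or a joint stands for the part that bears it (a point fixed in the world has none). Each returns a list of dicts, best first, with "p" (0 to 1); they miss things now and then, are a little off and sometimes report something else, mostly with a low value. They report only what shows in the picture. A call takes as long as a camera call. They do not tell look-alikes from the thing itself.
- outline_of(camera, name): "pixels" (400x640 bool, what is visible of it).
- landmark_of(camera, name): "centre" ([x, y, z] in m, in world coordinates, good to about 4 mm: a listed point, or the origin of a listed thing).
The state is a dict: "time_s": time; "joint_positions": joint angles; "joint_vel": joint speeds; "tau": joint torques, N m; "tcp_pos": TCP position; "ee_rot": TCP orientation; "force": force on the tool from outside, world axes, zero at the start; "torque": the same for the moment, N m; "width": finger opening in m; "gripper_force": force on a finger pad.
Only numpy, scipy, OpenCV 4.12 (cv2) and the standard library are available. Lean on these libraries where they do the work, as an engineer would, in place of code of your own. Each camera call takes 0.05 s, during which the arm holds its last target. There are 200 camera calls.

## Working session

There is one attempt and no reset: what is moved stays moved. The work goes in short steps, Python scripts to look and compute and a tool call to move; the robot and the scene stay as the last step left them, time stands still between calls to the robot, and variables do not carry over. Pictures are saved under pics/ and viewed, at most 10 in all, crops included, and the job is handed in when it is done.

Besides the shell and the picture viewer there is one more tool, called after "Request:" by a JSON object that holds its "fn" and its "kwargs", one argument or row to a line. step_arm: Moves the arm, as the interface text tells. Shifts and turns lie within -1 to 1; 1 stands for 0.04 m of shift or 180 degrees of turn. Its arguments: {"type":"object","properties":{"increments":{"type":"array","items":{"type":"object","properties":{"linear":{"type":"array","items":{"type":"number","minimum":-1,"maximum":1}},"rot":{"type":"array","items":{"type":"number","minimum":-1,"maximum":1}}}}},"jaw":{"type":"number"},"newtons":{"type":"number"}},"required":["increments"]}

```bash
mkdir -p pics; ls
cat > h.py <<'E'
import numpy as np, cv2
from station import *
from scipy.spatial.transform import Rotation as Ro
def world(cam,depth,mask):
    c=calibration(cam);K=np.array(c["camera_matrix"]);d=np.array(c["dist_coeffs"])
    v,u=np.nonzero(mask&(depth>0)); z=depth[v,u]
    n=cv2.undistortPoints(np.stack([u,v],1).astype(float)[:,None],K,d)[:,0]
    P=np.c_[n*z[:,None],z]
    return (P-np.array(c["t"]))@np.array(c["R"]),u,v
def proj(cam,X):
    c=calibration(cam)
    return cv2.projectPoints(np.atleast_2d(np.float64(X)),cv2.Rodrigues(np.array(c["R"]))[0],np.array(c["t"],float),np.array(c["camera_matrix"]),np.array(c["dist_coeffs"]))[0][:,0]
E
python3 - <<'E'
from h import *
for c in("scene","top"):
    im,d=get_image(c);cv2.imwrite(f"pics/{c}0.png",im[:,:,::-1]);np.save(c+"d.npy",d);np.save(c+"i.npy",im)
    k=calibration(c);print(c,np.round(-np.array(k["R"]).T@np.array(k["t"]),3))
    for n in["warmer","shoe","rail_end","face_top","battery","sauce_pot","pot_base","pot_place","ramekin","tomato","shaker"]:
        print(n,[(round(r["p"],2),np.round(r["centre"],3).tolist(),proj(c,r["centre"])[0].astype(int).tolist()) for r in landmark_of(c,n)][:4])
print(sense())
E
```

```text
pics
scene [ 0.15  -0.824  0.953]
warmer [(0.86, [0.579, -0.217, -0.002], [325, 237]), (0.17, [0.635, -0.241, 0.1], [349, 207])]
shoe [(0.75, [0.506, -0.2, 0.053], [297, 232])]
rail_end [(0.67, [0.536, -0.209, 0.068], [309, 225])]
face_top [(0.9, [0.579, -0.215, 0.1], [325, 211])]
battery [(0.65, [0.468, 0.106, 0.005], [230, 180])]
sauce_pot [(0.84, [0.4, -0.036, 0.0], [232, 223]), (0.67, [0.635, -0.242, 0.099], [349, 208])]
pot_base [(0.81, [0.42, -0.042, -0.002], [239, 221]), (0.8, [0.638, -0.227, 0.102], [347, 203]), (0.46, [0.576, -0.219, 0.098], [324, 213])]
pot_place [(0.83, [0.634, -0.227, 0.098], [345, 205])]
ramekin [(0.64, [0.48, -0.416, 0.002], [339, 312]), (0.54, [0.505, -0.201, 0.057], [297, 232])]
tomato [(0.75, [0.632, -0.416, -0.0], [390, 280]), (0.63, [0.468, 0.105, 0.006], [230, 180])]
shaker [(0.5, [0.774, -0.042, 0.001], [345, 169])]
top [ 0.493 -0.143  1.002]
warmer [(0.75, [0.766, -0.036, 0.002], [280, 138])]
shoe [(0.88, [0.503, -0.202, 0.057], [349, 241])]
rail_end []
face_top [(0.68, [0.575, -0.217, 0.094], [356, 208])]
battery [(0.62, [0.462, 0.108, 0.0], [2
[... 479 characters left out ...]
.037, 0.001], [280, 137])]
{'time_s': 1.2, 'joint_positions': array([ 1.03051898e+00,  2.06614549e-01,  1.54149015e+00, -2.64166059e-05,
        1.39347526e+00, -1.50518620e-01]), 'joint_vel': array([ 0.00055912, -0.00109622,  0.00030926,  0.00016817,  0.00148046,
       -0.00026202]), 'tau': array([-1.73056615e-04, -3.83061218e+01, -2.91971147e+01, -2.94573856e-04,
        6.96208954e-04, -1.22236821e-05]), 'tcp_pos': array([0.21851463, 0.53187485, 0.23127808]), 'ee_rot': array([6.08350958e-01, 3.08209876e+00, 4.93098328e-06]), 'force': array([-0.12006533, -0.30852336, -0.39311038]), 'torque': array([ 0.00244155, -0.00947223,  0.01398163]), 'gripper_force': 0.0, 'width': 0.0852153662865268}
```

View pics/scene0.png

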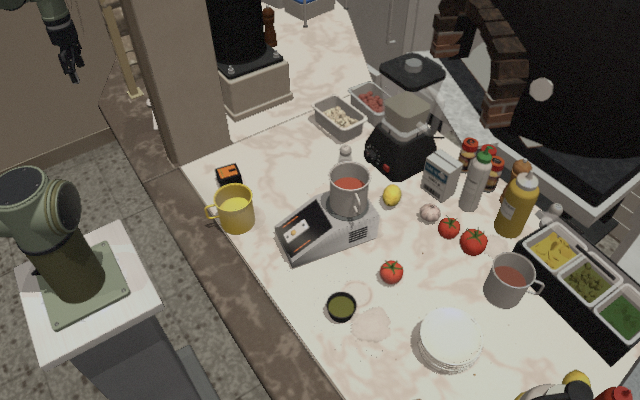

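View pics/top0.png

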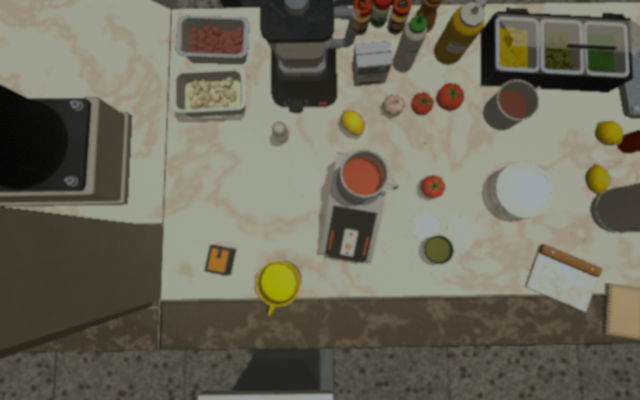

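The wanted pot is the one on the stand at scene (349,190) / top (362,177). Look-alikes are the yellow pot at scene (233,210) and the steel pot at scene (510,280), both on the worktop. The battery is at scene (229,175) / top (220,260). The tomato by itself is at scene (391,271), the ramekin at (341,306) and the shaker at (345,157). Next I'll measure the geometry.

Run:
```python
from h import *
full=np.ones((400,640),bool)
Pt,u,v=world("top",np.load("topd.npy"),full); Ps,us,vs=world("scene",np.load("scened.npy"),full)
np.savez("pts.npz",Pt=Pt,Ps=Ps)
P=np.r_[Pt,Ps]
# coarse height map, x down 0..0.9 , y left 0.6..-0.5
xs=np.arange(0.1,0.95,.05);ys=np.arange(.7,-.5,-.05)
print("y:",[int(round(y*100)) for y in ys])
for x in xs:
    r=[]
    for y in ys:
        m=(abs(P[:,0]-x)<.025)&(abs(P[:,1]-y)<.025); r.append("%4d"%(np.percentile(P[m,2],98)*1000) if m.sum()>3 else "   .")
    print("%.2f"%x,*r)
# battery
for nm,Q in(("top",Pt),("scene",Ps)):
    m=(abs(Q[:,0]-.465)<.06)&(abs(Q[:,1]-.107)<.06)&(Q[:,2]>.03)&(Q[:,2]<.06)
    q=Q[m];print(nm,"bat",m.sum(),q.mean(0).round(4),cv2.minAreaRect((q[:,:2]*1000).astype(np.float32)),np.percentile(q[:,2],[10,50,95]).round(4))
    m=(np.hypot(Q[:,0]-.634,Q[:,1]+.235)<.09)&(Q[:,2]>.185)&(Q[:,2]<.21)
    q=Q[m];print("pot",m.sum(),q.mean(0).round(4),cv2.minEnclosingCircle((q[:,:2]*1000).astype(np.float32)),np.percentile(q[:,2],[50,95]).round(4))
im=np.load("topi.npy")[220:290,185:255,::-1];im2=np.load("topi.npy")[140:270,310:410,::-1]
a=cv2.resize(im,(400,400),interpolation=cv2.INTER_CUBIC);b=cv2.resize(im2,(380,494),interpolation=cv2.INTER_CUBIC)
c=np.zeros((494,780,3),np.uint8);c[:400,:400]=a;c[:,400:]=b
cv2.imwrite("pics/c1.png",c)
im=np.load("scenei.npy")[:,:,::-1];a=cv2.resize(im[150:210,200:260],(360,360),interpolation=cv2.INTER_CUBIC);b=cv2.resize(im[155:275,265:385],(430,430),interpolation=cv2.INTER_CUBIC)
c=np.zeros((430,790,3),np.uint8);c[:360,:360]=a;c[:,360:]=b
cv2.imwrite("pics/c2.png",c)
```

```text
y: [70, 65, 60, 55, 50, 45, 40, 35, 30, 25, 20, 15, 10, 5, 0, -5, -10, -15, -20, -25, -30, -35, -40, -45]
0.10    .    .    .    .    . -924  536  555  590  599    .    3   12   13  321  324   10    3    .    .    .    .    .    .
0.15 -919 -921 -915 -917 -920 -919  539  561  584 -918 -834    2    3    3    2    3    3    3    .    .    .    .    .    .
0.20 -920 -919 -918  462  483  345  329  542 -919 -918 -918 -919 -921 -920 -922 -918 -922    .    .    .    .    .    .    .
0.25    2    3  322  404  472    3    3    3    2    2    2    3    2    2    2    2    3    4    3    3    3    3    3    2
0.30    4    4    3    4    3    3    3    3    3    3    3    3    3    3    3    2    3    3    4    3    3    3    3    3
0.35  359    4    4    4    3    4    4    4  499  503    3    3    3    3   97  100    3    3    3    3    4    3    3    3
0.40  357    8    7   13    9    2    .    .    .  495    4    3    4    3  101   97  100    3    3    3    3    4    4    4
0.45  326    .    .    .    .    .    .    .    .  494    3   46   48    3  101  101   99   49   51   47    3    3   34
[... 967 characters left out ...]
314  313   59    4   47   51   52   60
0.90    1    2    2    2    4    3    4    3    3    1   65   64   64   66   65  315  334  315  286  120  120    3    4   59
top bat 677 [0.4659 0.1041 0.0431] ((465.8044128417969, 105.34911346435547), (56.7707405090332, 64.08782958984375), 78.12014770507812) [0.0407 0.0434 0.0463]
pot 421 [ 0.6421 -0.2325  0.1955] ((635.5737915039062, -236.50181579589844), 58.693214416503906) [0.1964 0.1993]
scene bat 386 [0.4631 0.1002 0.0434] ((464.367919921875, 104.53811645507812), (59.92900848388672, 64.73400115966797), 78.66639709472656) [0.0365 0.0444 0.048 ]
pot 455 [ 0.642  -0.2267  0.194 ] ((639.2362670898438, -239.478515625), 60.5028076171875) [0.195  0.2013]
```

View pics/c1.png

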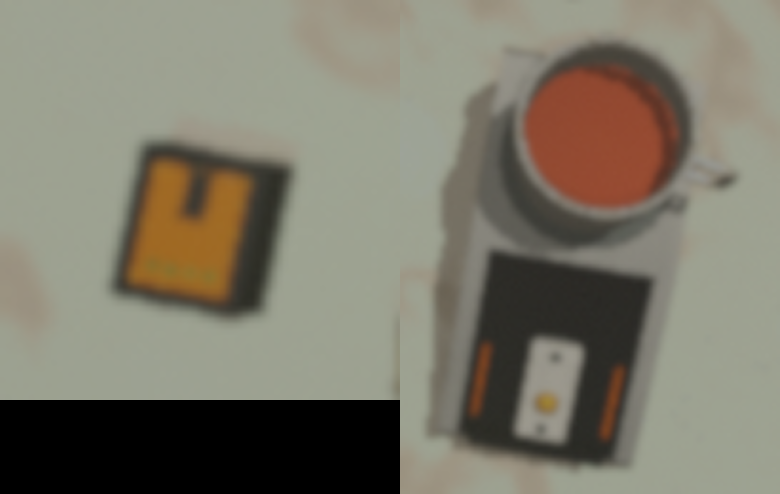

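View pics/c2.png

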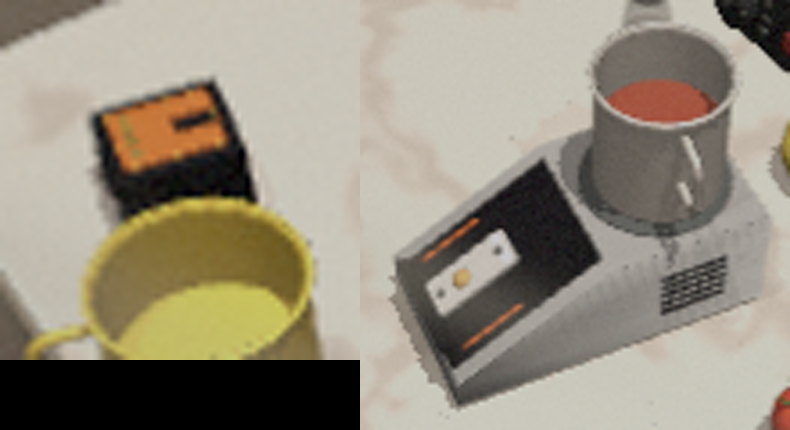

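Crops: the battery's green lights face the robot (crop px ~180,270), so it already points the same way as the stand. The white rail with its brass pin sits in the middle of the sloping face (right crop ~550,390), and the pot handle points right (-y). Next I'll fit the rail, the rim and the column.

Run:
```python
from h import *
from scipy.optimize import least_squares
z=np.load("pts.npz")
yaw=-.2;
for cam in("top","scene"):
    im=np.load(cam+"i.npy");d=np.load(cam+"d.npy")
    P,u,v=world(cam,d,np.ones(d.shape,bool)); C=im[v,u].astype(float)
    # slope face plane
    ex=np.array([np.cos(yaw),np.sin(yaw),0]);ey=np.array([-np.sin(yaw),np.cos(yaw),0]);W=np.array([.579,-.216,0])
    q=np.c_[(P-W)@ex,(P-W)@ey,P[:,2]]
    sh=np.array([-77.8e-3,0,.0528]);c,s=np.cos(np.pi/6),.5
    L=np.c_[(q-sh)@[c,0,s],q[:,1],(q-sh)@[-s,0,c]]
    cap=(abs(L[:,0])<.05)&(abs(L[:,1])<.035)&(L[:,2]>.002)&(L[:,2]<.02)&(C.min(1)>120)
    l=L[cap];print(cam,"cap",cap.sum(),"x",np.percentile(l[:,0],[2,98]).round(4),"y",np.percentile(l[:,1],[3,50,97]).round(4),"z",np.median(l[:,2]).round(4))
    b=np.linalg.lstsq(np.c_[np.ones(len(l)),l[:,0]],l[:,1],rcond=None)[0];print(" cap y vs x",b.round(4))
    f=(abs(L[:,0]-.01)<.05)&(abs(L[:,1])<.055)&(abs(L[:,2])<.006)&(C.max(1)<90)
    l=L[f];b=np.linalg.lstsq(np.c_[np.ones(len(l)),l[:,:2]],l[:,2],rcond=None)[0];print(" face z0,slx,sly",b.round(4),f.sum(),"dark y ext",np.percentile(l[:,1],[1,99]).round(4), "x ext",np.percentile(l[:,0],[1,99]).round(4))
    o=(abs(q[:,0])<.13)&(abs(q[:,1])<.085)&(q[:,2]>.02)&(q[:,2]<.1); 
    print(" stand rect",cv2.minAreaRect((P[o&(abs(q[:,1])<.075),:2]*1e3).astype(np.float32)))
    r=(np.hypot(P[:,0]-.64,P[:,1]+.231)<.056)&(P[:,2]>.192)&(P[:,2]<.208);p=P[r]
    k=least_squares(lambda a:np.hypot(p[:,0]-a[0],p[:,1]-a[1])-a[2],[.64,-.231,.048],loss="soft_l1",f_scale=.002).x;print(" rim",k.round(4),np.median(p[:,2]).round(4),r.sum())
    h=(np.hypot(P[:,0]-k[0],P[:,1]-k[1])>.053)&(np.hypot(P[:,0]-k[0],P[:,1]-k[1])<.085)&(P[:,2]>.12)&(P[:,2]<.2);print(" handle",(P[h].mean(0)-[*k[:2],0]).round(3),h.sum())
    m=(abs(P[:,0]-.465)<.05)&(abs(P[:,1]-.107)<.05)&(P[:,2]>.035)&(P[:,2]<.05)
    col=m&(C[:,0]>C[:,2]+60);print(" bat orange",cv2.minAreaRect((P[col,:2]*1e3).astype(np.float32)),np.median(P[col,2]).round(4))
P=np.r_[z["Pt"],z["Ps"]]
m=(P[:,0]>.27)&(P[:,0]<.62)&(P[:,1]>.18)&(P[:,1]<.4)&(P[:,2]>.1)
print("column min x,y",np.percentile(P[m],.5,axis=0).round(3),P[m].max(0).round(3))
```

```text
top cap 238 x [-0.0257  0.0354] y [-0.0131  0.      0.0128] z 0.0108
 cap y vs x [-0.0002  0.0084]
 face z0,slx,sly [-0.0001  0.0022  0.008 ] 1127 dark y ext [-0.048   0.0495] x ext [-0.0368  0.0594]
 stand rect ((578.3131103515625, -215.30682373046875), (124.52169799804688, 236.15101623535156), 79.11393737792969)
 rim [ 0.6379 -0.2272  0.0468] 0.1968 366
 handle [-0.022 -0.061  0.163] 64
 bat orange ((465.0350341796875, 106.72416687011719), (42.444889068603516, 51.3414306640625), 77.91697692871094) 0.0439
scene cap 242 x [-0.0261  0.0375] y [-0.0151 -0.0019  0.0141] z 0.0113
 cap y vs x [-0.0011  0.0043]
 face z0,slx,sly [ 0.0006 -0.0016  0.002 ] 787 dark y ext [-0.0485  0.0495] x ext [-0.0339  0.0594]
 stand rect ((580.0711059570312, -214.97975158691406), (131.40721130371094, 240.5084991455078), 79.34851837158203)
 rim [ 0.6399 -0.2279  0.0466] 0.198 279
 handle [-0.023 -0.064  0.169] 63
 bat orange ((465.18951416015625, 105.53657531738281), (47.22825622558594, 51.19367980957031), 80.83744049072266) 0.0453
column min x,y [0.353 0.251 0.104] [0.62  0.4   0.519]
```

Request:
{"fn": "step_arm", "kwargs": {
  "increments": [
    {"rot": [0, 0, -0.031], "linear": [0, 0, 0]},
    {"rot": [0, 0, -0.031], "linear": [0, 0, 0]},
    {"linear": [-0.25, -0.868, -0.104], "rot": [0, 0, 0]},
    {"linear": [-0.25, -0.868, -0.104], "rot": [0, 0, 0]},
    {"linear": [-0.25, -0.868, -0.104], "rot": [0, 0, 0]},
    {"linear": [-0.25, -0.868, -0.104], "rot": [0, 0, 0]},
    {"linear": [-0.25, -0.868, -0.104], "rot": [0, 0, 0]},
    {"linear": [-0.25, -0.868, -0.104], "rot": [0, 0, 0]},
    {"linear": [-0.25, -0.868, -0.104], "rot": [0, 0, 0]},
    {"linear": [-0.375, -0.606, 0], "rot": [0, 0, 0]},
    {"linear": [-0.375, -0.606, 0], "rot": [0, 0, 0]},
    {"linear": [-0.375, -0.606, 0], "rot": [0, 0, 0]}
  ],
  "jaw": 1,
  "newtons": 80
}}

```text
time_s: 2.2
tcp_pos: [0.2703, 0.1986, 0.2608]
ee_rot: [0.305, 3.125, 0.001]
force: [0.9, 0.4, 0.0]
width: 0.0856
gripper_force: 0.0
```

```bash
cat >> h.py <<'E'
def to(goal,s=None):
    s=s or sense();R=Ro.from_rotvec(s["ee_rot"]).as_matrix()
    return (R.T@(np.array(goal)-s["tcp_pos"])/.04).round(3)
def st():
    s=sense();R=Ro.from_rotvec(s["ee_rot"]).as_matrix()
    print(round(s["time_s"],2),s["tcp_pos"].round(4),"R",R.round(3).tolist(),"F",s["force"].round(1),"w",round(s["width"],4),round(s["gripper_force"],1),"j",s["joint_positions"].round(2))
E
python3 -c "
from h import *
st();print(to([.36,.05,.26]),to([.648,-.1825,.26]))"
```

```text
2.2 [0.2703 0.1986 0.2608] R [[-0.981, 0.193, 0.002], [0.193, 0.981, 0.001], [-0.001, 0.001, -1.0]] F [0.9 0.4 0. ] w 0.0856 0.0 j [ 0.37 -0.38  2.02 -0.    1.5  -1.  ]
[-2.919 -3.21   0.022] [-11.107  -7.521   0.03 ]
```

Request:
{"fn": "step_arm", "kwargs": {
  "increments": [
    {"linear": [-0.793, -0.537, 0], "rot": [0, 0, 0]},
    {"linear": [-0.793, -0.537, 0], "rot": [0, 0, 0]},
    {"linear": [-0.793, -0.537, 0], "rot": [0, 0, 0]},
    {"linear": [-0.793, -0.537, 0], "rot": [0, 0, 0]},
    {"linear": [-0.793, -0.537, 0], "rot": [0, 0, 0]},
    {"linear": [-0.793, -0.537, 0], "rot": [0, 0, 0]},
    {"linear": [-0.793, -0.537, 0], "rot": [0, 0, 0]},
    {"linear": [-0.793, -0.537, 0], "rot": [0, 0, 0]},
    {"linear": [-0.793, -0.537, 0], "rot": [0, 0, 0]},
    {"linear": [-0.793, -0.537, 0], "rot": [0, 0, 0]},
    {"linear": [-0.793, -0.537, 0], "rot": [0, 0, 0]},
    {"linear": [-0.793, -0.537, 0], "rot": [0, 0, 0]}
  ]
}}

```text
time_s: 3.2
tcp_pos: [0.5947, -0.1284, 0.2602]
ee_rot: [-0.306, -3.127, -0.0]
force: [0.3, 0.1, 0.1]
width: 0.0853
gripper_force: 0.0
```

Request:
{"fn": "step_arm", "kwargs": {
  "increments": [
    {"linear": [-0.793, -0.537, 0], "rot": [0, 0, 0]},
    {"linear": [-0.793, -0.537, 0], "rot": [0, 0, 0]},
    {"linear": [0, 0, 0], "rot": [0, 0, 0]},
    {"linear": [0, 0, 0], "rot": [0, 0, 0]}
  ]
}}

```text
time_s: 3.53
tcp_pos: [0.6478, -0.1828, 0.2582]
ee_rot: [-0.309, -3.123, -0.002]
force: [-0.2, 0.6, 0.0]
width: 0.0856
gripper_force: 0.0
```

```bash
python3 -c "
from h import *
st();print(to([.648,-.1825,.165]))"
```

```text
3.53 [ 0.6478 -0.1828  0.2582] R [[-0.981, 0.196, -0.003], [0.196, 0.981, 0.001], [0.003, 0.001, -1.0]] F [-0.2  0.6  0. ] w 0.0856 0.0 j [-0.4   0.4   1.24  0.    1.51 -1.78]
[-0.01   0.007  2.329]
```

Request:
{"fn": "step_arm", "kwargs": {
  "increments": [
    {"linear": [0, 0, 0.39], "rot": [0, 0, 0]},
    {"linear": [0, 0, 0.39], "rot": [0, 0, 0]},
    {"linear": [0, 0, 0.39], "rot": [0, 0, 0]},
    {"linear": [0, 0, 0.39], "rot": [0, 0, 0]},
    {"linear": [0, 0, 0.39], "rot": [0, 0, 0]},
    {"linear": [0, 0, 0.38], "rot": [0, 0, 0]},
    {"linear": [0, 0, 0], "rot": [0, 0, 0]}
  ]
}}

```text
time_s: 4.12
tcp_pos: [0.6444, -0.1789, 0.1639]
ee_rot: [-0.303, -3.12, -0.004]
force: [-0.7, 1.2, -1.1]
width: 0.0857
gripper_force: 0.0
```

Request:
{"fn": "step_arm", "kwargs": {
  "increments": [
    {"linear": [0, 0, 0], "rot": [0, 0, 0]},
    {"linear": [0, 0, 0], "rot": [0, 0, 0]},
    {"linear": [0, 0, 0], "rot": [0, 0, 0]},
    {"linear": [0, 0, 0], "rot": [0, 0, 0]},
    {"linear": [0, 0, 0], "rot": [0, 0, 0]},
    {"linear": [0, 0, 0], "rot": [0, 0, 0]},
    {"linear": [0, 0, 0], "rot": [0, 0, 0]},
    {"linear": [0, 0, 0], "rot": [0, 0, 0]},
    {"linear": [0, 0, 0], "rot": [0, 0, 0]},
    {"linear": [0, 0, 0], "rot": [0, 0, 0]}
  ],
  "jaw": 0
}}

```text
time_s: 4.95
tcp_pos: [0.6478, -0.1829, 0.1683]
ee_rot: [0.306, 3.125, -0.005]
force: [-1.6, -4.3, 5.3]
width: 0.0036
gripper_force: 80.4
```

```bash
python3 -c "
from h import *
st()"
```

```text
4.95 [ 0.6478 -0.1829  0.1683] R [[-0.981, 0.194, 0.001], [0.194, 0.981, -0.003], [-0.002, -0.003, -1.0]] F [-1.6 -4.3  5.3] w 0.0036 80.4 j [-0.4   0.46  1.34 -0.    1.34 -1.78]
```

Request:
{"fn": "step_arm", "kwargs": {
  "increments": [
    {"linear": [0, 0, -0.1], "rot": [0, 0, 0]},
    {"linear": [0, 0, -0.2], "rot": [0, 0, 0]},
    {"linear": [0, 0, -0.2], "rot": [0, 0, 0]},
    {"linear": [0, 0, -0.2], "rot": [0, 0, 0]},
    {"linear": [0, 0, -0.2], "rot": [0, 0, 0]},
    {"linear": [0, 0, -0.1], "rot": [0, 0, 0]},
    {"linear": [0, 0, 0], "rot": [0, 0, 0]}
  ]
}}

```text
time_s: 5.53
tcp_pos: [0.6484, -0.1811, 0.2089]
ee_rot: [0.305, 3.124, -0.0]
force: [0.9, 0.3, -3.4]
width: 0.0037
gripper_force: 80.6
```

Run:
```python
from h import *
im,d=get_image("scene");cv2.imwrite("pics/lift.png",cv2.resize(im[120:300,240:440,::-1],(600,540)))
st();print(to([.64,.02,.205]))
```

```text
5.58 [ 0.648  -0.1811  0.2081] R [[-0.981, 0.194, 0.001], [0.194, 0.981, -0.0], [-0.001, 0.0, -1.0]] F [ 0.4 -0.1 -3.8] w 0.0036 80.6 j [-0.4   0.43  1.3   0.    1.41 -1.78]
[1.17  4.893 0.076]
```

View pics/lift.png

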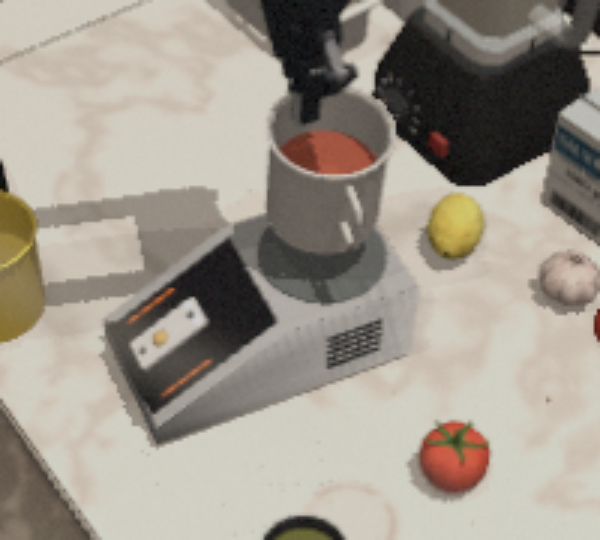

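Pot held upright, clear of the hot plate (crop ~325,180). Carrying it to the left side of the stand.

Request:
{"fn": "step_arm", "kwargs": {
  "increments": [
    {"linear": [0.07, 0.3, 0], "rot": [0, 0, 0]},
    {"linear": [0.146, 0.61, 0], "rot": [0, 0, 0]},
    {"linear": [0.146, 0.61, 0], "rot": [0, 0, 0]},
    {"linear": [0.146, 0.61, 0], "rot": [0, 0, 0]},
    {"linear": [0.146, 0.61, 0], "rot": [0, 0, 0]},
    {"linear": [0.146, 0.61, 0], "rot": [0, 0, 0]},
    {"linear": [0.146, 0.61, 0], "rot": [0, 0, 0]},
    {"linear": [0.146, 0.61, 0], "rot": [0, 0, 0]},
    {"linear": [0.07, 0.3, 0], "rot": [0, 0, 0]},
    {"linear": [0, 0, 0.3], "rot": [0, 0, 0]},
    {"linear": [0, 0, 0.5], "rot": [0, 0, 0]},
    {"linear": [0, 0, 0.5], "rot": [0, 0, 0]}
  ]
}}

```text
time_s: 6.58
tcp_pos: [0.6402, 0.0186, 0.155]
ee_rot: [0.305, 3.125, -0.001]
force: [0.3, -0.3, -5.0]
width: 0.0037
gripper_force: 80.6
```

Request:
{"fn": "step_arm", "kwargs": {
  "increments": [
    {"linear": [0, 0, 0.5], "rot": [0, 0, 0]},
    {"linear": [0, 0, 0.5], "rot": [0, 0, 0]},
    {"linear": [0, 0, 0.5], "rot": [0, 0, 0]},
    {"linear": [0, 0, 0.3], "rot": [0, 0, 0]},
    {"linear": [0, 0, 0.1], "rot": [0, 0, 0]},
    {"linear": [0, 0, 0], "rot": [0, 0, 0]},
    {"linear": [0, 0, 0], "rot": [0, 0, 0]}
  ]
}}

```text
time_s: 7.17
tcp_pos: [0.6403, 0.0184, 0.0798]
ee_rot: [0.306, 3.125, -0.001]
force: [0.9, 0.4, -3.3]
width: 0.0034
gripper_force: 80.6
```

```bash
python3 -c "
from h import *
st()"
```

```text
7.17 [0.6403 0.0184 0.0798] R [[-0.981, 0.194, 0.001], [0.194, 0.981, -0.001], [-0.001, -0.0, -1.0]] F [ 0.9  0.4 -3.3] w 0.0034 80.6 j [-0.11  0.49  1.49 -0.    1.15 -1.48]
```

Lowering in small steps until contact.

Request:
{"fn": "step_arm", "kwargs": {
  "increments": [
    {"linear": [0, 0, 0.1], "rot": [0, 0, 0]},
    {"linear": [0, 0, 0.05], "rot": [0, 0, 0]},
    {"linear": [0, 0, 0.05], "rot": [0, 0, 0]},
    {"linear": [0, 0, 0], "rot": [0, 0, 0]},
    {"linear": [0, 0, 0], "rot": [0, 0, 0]}
  ]
}}

```text
time_s: 7.58
tcp_pos: [0.6426, 0.0198, 0.075]
ee_rot: [0.304, 3.12, 0.002]
force: [1.0, 3.7, 6.3]
width: 0.0034
gripper_force: 81.7
```

Request:
{"fn": "step_arm", "kwargs": {
  "increments": [
    {"linear": [0, 0, 0.03], "rot": [0, 0, 0]},
    {"linear": [0, 0, 0.03], "rot": [0, 0, 0]},
    {"linear": [0, 0, 0], "rot": [0, 0, 0]},
    {"linear": [0, 0, 0], "rot": [0, 0, 0]}
  ]
}}

```text
time_s: 7.92
tcp_pos: [0.6434, 0.0208, 0.0741]
ee_rot: [0.304, 3.118, 0.004]
force: [-0.6, 6.2, 11.0]
width: 0.0036
gripper_force: 84.5
```

Request:
{"fn": "step_arm", "kwargs": {
  "increments": [
    {"linear": [0, 0, -0.05], "rot": [0, 0, 0]},
    {"linear": [0, 0, 0], "rot": [0, 0, 0]}
  ]
}}

```text
time_s: 8.08
tcp_pos: [0.6427, 0.0197, 0.075]
ee_rot: [0.304, 3.12, 0.002]
force: [0.3, 5.3, 7.8]
width: 0.0037
gripper_force: 82.0
```

Request:
{"fn": "step_arm", "kwargs": {
  "increments": [
    {"linear": [0, 0, 0], "rot": [0, 0, 0]},
    {"linear": [0, 0, 0], "rot": [0, 0, 0]},
    {"linear": [0, 0, 0], "rot": [0, 0, 0]},
    {"linear": [0, 0, 0], "rot": [0, 0, 0]},
    {"linear": [0, 0, 0], "rot": [0, 0, 0]},
    {"linear": [0, 0, -0.3], "rot": [0, 0, 0]},
    {"linear": [0, 0, -0.5], "rot": [0, 0, 0]},
    {"linear": [0, 0, -0.8], "rot": [0, 0, 0]},
    {"linear": [0, 0, -0.8], "rot": [0, 0, 0]},
    {"linear": [0, 0, -0.8], "rot": [0, 0, 0]}
  ],
  "jaw": 0.6
}}

```text
time_s: 8.92
tcp_pos: [0.6393, 0.0186, 0.2006]
ee_rot: [-0.306, -3.126, 0.0]
force: [0.6, 0.4, 0.3]
width: 0.0511
gripper_force: 0.0
```

Run:
```python
from h import *
st();print(to([.465,.106,.2]))
for c in("scene","top"):
    im,d=get_image(c)
    for n in("pot_base","battery"):print(c,n,[(round(r["p"],2),np.round(r["centre"],3)) for r in landmark_of(c,n)])
    if c=="scene":cv2.imwrite("pics/placed.png",cv2.resize(im[100:320,190:440,::-1],(625,550)))
```

```text
8.92 [0.6393 0.0186 0.2006] R [[-0.981, 0.194, -0.0], [0.194, 0.981, -0.0], [0.0, -0.0, -1.0]] F [0.6 0.4 0.3] w 0.0511 0.0 j [-0.11  0.37  1.4  -0.    1.37 -1.48]
[4.7   1.297 0.016]
scene pot_base [(0.94, array([ 0.419, -0.042,  0.   ])), (0.68, array([ 0.636, -0.018,  0.005]))]
scene battery [(0.94, array([0.465, 0.108, 0.004]))]
top pot_base [(0.94, array([ 0.419, -0.041, -0.   ])), (0.82, array([ 0.636, -0.018, -0.001]))]
top battery [(0.84, array([0.461, 0.105, 0.001]))]
```

View pics/placed.png

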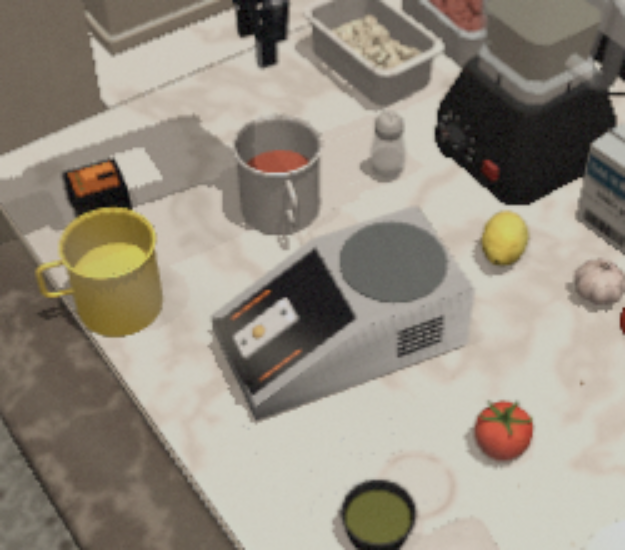

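The pot stands upright at about (0.636,-0.018), at crop (280,175), clear of the stand. Shaker, tomato and ramekin are untouched. Now the battery.

Request:
{"fn": "step_arm", "kwargs": {
  "increments": [
    {"linear": [0.5, 0.15, 0], "rot": [0, 0, 0]},
    {"linear": [0.84, 0.23, 0], "rot": [0, 0, 0]},
    {"linear": [0.84, 0.23, 0], "rot": [0, 0, 0]},
    {"linear": [0.84, 0.23, 0], "rot": [0, 0, 0]},
    {"linear": [0.84, 0.23, 0], "rot": [0, 0, 0]},
    {"linear": [0.84, 0.23, 0], "rot": [0, 0, 0]},
    {"linear": [0, 0, 0.7], "rot": [0, 0, 0]},
    {"linear": [0, 0, 0.8], "rot": [0, 0, 0]},
    {"linear": [0, 0, 0.8], "rot": [0, 0, 0]},
    {"linear": [0, 0, 0], "rot": [0, 0, 0]}
  ],
  "jaw": 1
}}

```text
time_s: 10.05
tcp_pos: [0.4577, 0.106, 0.0994]
ee_rot: [-0.304, -3.11, 0.004]
force: [-1.7, -0.8, -0.7]
width: 0.0853
gripper_force: 0.0
```

```bash
python3 -c "
from h import *
st();print(to([.465,.106,.006]))"
```

```text
10.05 [0.4577 0.106  0.0994] R [[-0.981, 0.193, -0.017], [0.194, 0.981, -0.001], [0.016, -0.004, -1.0]] F [-1.7 -0.8 -0.7] w 0.0853 0.0 j [ 0.04  0.15  1.9  -0.    1.1  -1.33]
[-0.218  0.044  2.331]
```

Request:
{"fn": "step_arm", "kwargs": {
  "increments": [
    {"linear": [0, 0, 0], "rot": [0, 0, 0]},
    {"linear": [0, 0, 0.4], "rot": [0, 0, 0]},
    {"linear": [0, 0, 0.4], "rot": [0, 0, 0]},
    {"linear": [0, 0, 0.4], "rot": [0, 0, 0]},
    {"linear": [0, 0, 0], "rot": [0, 0, 0]},
    {"linear": [0, 0, 0], "rot": [0, 0, 0]}
  ]
}}

```text
time_s: 10.55
tcp_pos: [0.4659, 0.1062, 0.0597]
ee_rot: [0.306, 3.126, 0.0]
force: [-0.9, 0.7, -0.1]
width: 0.0854
gripper_force: 0.0
```

```bash
python3 -c "
from h import *
st();print(to([.465,.106,.006]))"
```

```text
10.55 [0.4659 0.1062 0.0597] R [[-0.981, 0.194, 0.0], [0.194, 0.981, 0.0], [-0.0, 0.0, -1.0]] F [-0.9  0.7 -0.1] w 0.0854 0.0 j [ 0.04  0.23  1.92 -0.    1.   -1.33]
[ 0.022 -0.01   1.341]
```

Request:
{"fn": "step_arm", "kwargs": {
  "increments": [
    {"linear": [0, 0, 0.34], "rot": [0, 0, 0]},
    {"linear": [0, 0, 0.4], "rot": [0, 0, 0]},
    {"linear": [0, 0, 0.4], "rot": [0, 0, 0]},
    {"linear": [0, 0, 0.2], "rot": [0, 0, 0]},
    {"linear": [0, 0, 0], "rot": [0, 0, 0]},
    {"linear": [0, 0, 0], "rot": [0, 0, 0]}
  ]
}}

```text
time_s: 11.05
tcp_pos: [0.4662, 0.1063, 0.0062]
ee_rot: [0.306, 3.125, 0.0]
force: [-0.1, 0.2, -0.1]
width: 0.0852
gripper_force: 0.0
```

Request:
{"fn": "step_arm", "kwargs": {
  "increments": [
    {"linear": [0, 0, 0], "rot": [0, 0, 0]},
    {"linear": [0, 0, 0], "rot": [0, 0, 0]},
    {"linear": [0, 0, 0], "rot": [0, 0, 0]},
    {"linear": [0, 0, 0], "rot": [0, 0, 0]},
    {"linear": [0, 0, 0], "rot": [0, 0, 0]},
    {"linear": [0, 0, 0], "rot": [0, 0, 0]}
  ],
  "jaw": 0
}}

```text
time_s: 11.55
tcp_pos: [0.4669, 0.1063, 0.0067]
ee_rot: [0.305, 3.124, 0.0]
force: [-0.5, -0.9, 6.4]
width: 0.0552
gripper_force: 86.0
```

```bash
python3 -c "
from h import *
st()"
```

```text
11.55 [0.4669 0.1063 0.0067] R [[-0.981, 0.194, 0.003], [0.194, 0.981, -0.0], [-0.003, 0.0, -1.0]] F [-0.5 -0.9  6.4] w 0.0552 86.0 j [ 0.04  0.33  1.94 -0.    0.88 -1.33]
```

Request:
{"fn": "step_arm", "kwargs": {
  "increments": [
    {"linear": [0, 0, -0.3], "rot": [0, 0, 0]},
    {"linear": [0, 0, -0.7], "rot": [0, 0, 0]},
    {"linear": [0, 0, -0.9], "rot": [0, 0, 0]},
    {"linear": [0, 0, -0.9], "rot": [0, 0, 0]},
    {"linear": [0, 0, -0.9], "rot": [0, 0, 0]},
    {"linear": [0, 0, -0.6], "rot": [0, 0, 0]},
    {"linear": [0, 0, 0], "rot": [0, -0.0333, 0]},
    {"linear": [0, 0, 0], "rot": [0, -0.0333, 0]},
    {"linear": [0, 0, 0], "rot": [0, -0.0333, 0]},
    {"linear": [0, 0, 0], "rot": [0, -0.0333, 0]},
    {"linear": [0, 0, 0], "rot": [0, -0.0333, 0]},
    {"linear": [0, 0, 0], "rot": [0, 0, 0]}
  ]
}}

```text
time_s: 12.55
tcp_pos: [0.4572, 0.1061, 0.1706]
ee_rot: [0.253, 2.619, -0.072]
force: [-2.3, -0.2, -5.1]
width: 0.0552
gripper_force: 85.9
```

```bash
cat >> h.py <<'E'
YAW=-.195;EX=np.array([np.cos(YAW),np.sin(YAW),0]);EY=np.array([-EX[1],EX[0],0])
SX=EX*np.cos(np.pi/6)+np.array([0,0,.5]);SZ=np.cross(SX,EY);SR=np.c_[SX,EY,SZ]
S0=np.array([.579,-.2155,.0525])-.0778*EX
def sw(x,y,z): return S0+SR@np.array([x,y,z])
def shoe():
    s=sense();R=SR.T@Ro.from_rotvec(s["ee_rot"]).as_matrix()
    print("shoe tcp mm",(SR.T@(s["tcp_pos"]-S0)*1e3).round(1),"F shoe",(SR.T@s["force"]).round(1),"R",R.round(3).tolist())
E
python3 - <<'E'
from h import *
st();shoe();print(SR.round(3).tolist())
print(to(sw(.078,-.001,.12)),to(sw(.078,-.001,.03)))
im,d=get_image("scene")
cv2.imwrite("pics/bat.png",cv2.resize(im[60:240,150:350,::-1],(600,540)))
E
```

```text
12.55 [0.4572 0.1061 0.1706] R [[-0.856, 0.192, 0.48], [0.166, 0.981, -0.098], [-0.49, -0.004, -0.872]] F [-2.3 -0.2 -5.1] w 0.0552 85.9 j [ 0.16 -0.22  2.19 -0.27  0.71 -1.05]
shoe tcp mm [-31.  291.9 154.3] F shoe [-4.5 -0.6 -3.3] R [[-1.0, -0.003, -0.012], [-0.003, 1.0, -0.003], [0.012, -0.003, -1.0]]
[[0.85, 0.194, -0.491], [-0.168, 0.981, 0.097], [0.5, 0.0, 0.866]]
[-2.71  -7.329  0.848] [-2.736 -7.322  3.098]
```

View pics/bat.png

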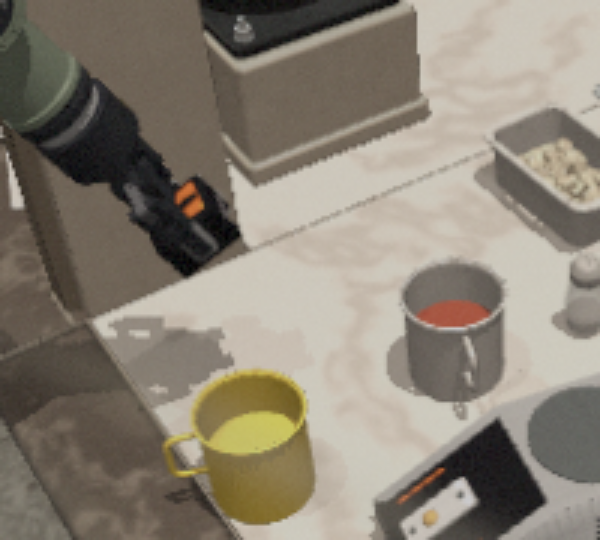

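Battery firmly held and tilted (crop ~195,205). Moving over the stand.

Request:
{"fn": "step_arm", "kwargs": {
  "increments": [
    {"linear": [-0.15, -0.41, 0], "rot": [0, 0, 0]},
    {"linear": [-0.3, -0.81, 0.05], "rot": [0, 0, 0]},
    {"linear": [-0.3, -0.81, 0.1], "rot": [0, 0, 0]},
    {"linear": [-0.3, -0.81, 0.1], "rot": [0, 0, 0]},
    {"linear": [-0.3, -0.81, 0.1], "rot": [0, 0, 0]},
    {"linear": [-0.3, -0.81, 0.1], "rot": [0, 0, 0]},
    {"linear": [-0.3, -0.81, 0.1], "rot": [0, 0, 0]},
    {"linear": [-0.3, -0.81, 0.1], "rot": [0, 0, 0]},
    {"linear": [-0.3, -0.81, 0.1], "rot": [0, 0, 0]},
    {"linear": [-0.16, -0.44, 0.1], "rot": [0, 0, 0]},
    {"linear": [0, 0, 0], "rot": [0, 0, 0]},
    {"linear": [0, 0, 0], "rot": [0, 0, 0]}
  ]
}}

```text
time_s: 13.6
tcp_pos: [0.5181, -0.2053, 0.2026]
ee_rot: [0.258, 2.608, -0.068]
force: [-0.2, 0.3, -4.1]
width: 0.0553
gripper_force: 86.3
```

Run:
```python
from h import *
st();shoe()
print(to(sw(.080,-.001,.03)))
```

```text
13.6 [ 0.5181 -0.2053  0.2026] R [[-0.85, 0.195, 0.49], [0.17, 0.981, -0.097], [-0.499, 0.001, -0.867]] F [-0.2  0.3 -4.1] w 0.0553 86.3 j [-0.66 -0.1   2.02  0.33  0.77 -2.22]
shoe tcp mm [ 89.   -1.8 122. ] F shoe [-2.3  0.3 -3.4] R [[-1.0, 0.002, -0.001], [0.002, 1.0, -0.0], [0.001, -0.0, -1.0]]
[0.223 0.019 2.3  ]
```

Request:
{"fn": "step_arm", "kwargs": {
  "increments": [
    {"linear": [0.17, 0.02, 0.3], "rot": [0, 0, 0]},
    {"linear": [0, 0, 0.5], "rot": [0, 0, 0]},
    {"linear": [0, 0, 0.5], "rot": [0, 0, 0]},
    {"linear": [0, 0, 0.5], "rot": [0, 0, 0]},
    {"linear": [0, 0, 0.5], "rot": [0, 0, 0]},
    {"linear": [0, 0, 0.35], "rot": [0, 0, 0]},
    {"linear": [0, 0, 0], "rot": [0, 0, 0]},
    {"linear": [0, 0, 0], "rot": [0, 0, 0]},
    {"linear": [0, 0, 0], "rot": [0, 0, 0]}
  ]
}}

```text
time_s: 14.35
tcp_pos: [0.564, -0.2106, 0.1073]
ee_rot: [0.253, 2.608, -0.068]
force: [0.9, 0.1, -3.9]
width: 0.0548
gripper_force: 86.3
```

Run:
```python
from h import *
st();shoe()
```

```text
14.35 [ 0.564  -0.2106  0.1073] R [[-0.85, 0.192, 0.49], [0.167, 0.981, -0.096], [-0.5, 0.0, -0.866]] F [ 0.9  0.1 -3.9] w 0.0548 86.3 j [-0.61  0.16  1.99  0.4   0.54 -2.28]
shoe tcp mm [81.2  1.9 16.4] F shoe [-1.2  0.3 -3.8] R [[-1.0, -0.001, -0.0], [-0.001, 1.0, 0.001], [0.0, 0.001, -1.0]]
```

Request:
{"fn": "step_arm", "kwargs": {
  "increments": [
    {"linear": [0, -0.07, 0], "rot": [0, 0, 0]},
    {"linear": [0, 0, 0.1], "rot": [0, 0, 0]},
    {"linear": [0, 0, 0.1], "rot": [0, 0, 0]},
    {"linear": [0, 0, 0], "rot": [0, 0, 0]},
    {"linear": [0, 0, 0], "rot": [0, 0, 0]}
  ]
}}

```text
time_s: 14.77
tcp_pos: [0.5668, -0.2146, 0.0996]
ee_rot: [0.255, 2.608, -0.068]
force: [-0.2, -0.2, -3.2]
width: 0.0548
gripper_force: 86.4
```

Run:
```python
from h import *
shoe()
im,d=get_image("scene")
cv2.imwrite("pics/lay.png",cv2.resize(im[140:280,240:400,::-1],(640,560),interpolation=cv2.INTER_CUBIC))
```

```text
shoe tcp mm [80.4 -1.5  7.9] F shoe [-1.8 -0.2 -2.7] R [[-1.0, 0.0, -0.001], [0.0, 1.0, 0.0], [0.001, 0.0, -1.0]]
```

View pics/lay.png

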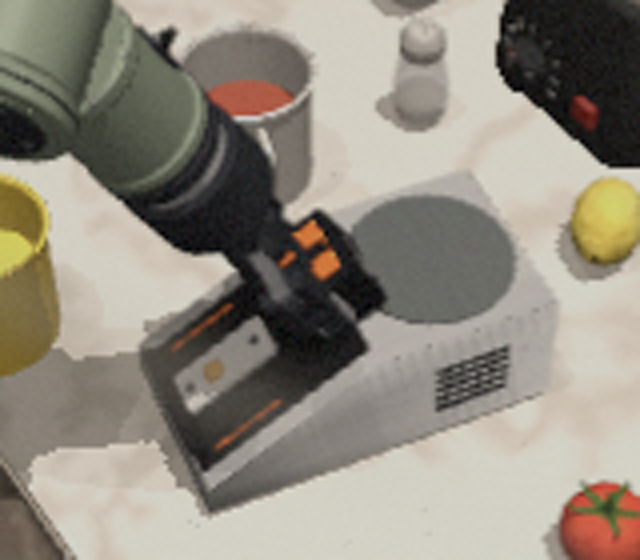

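The battery sits just above the face and is lined up with the rail's upper end (crop ~270,330). Sliding it on gently.

Request:
{"fn": "step_arm", "kwargs": {
  "increments": [
    {"linear": [0.1, 0.01, 0.01], "rot": [0, 0, 0]},
    {"linear": [0.1, 0, 0], "rot": [0, 0, 0]},
    {"linear": [0.1, 0, 0], "rot": [0, 0, 0]},
    {"linear": [0.1, 0, 0], "rot": [0, 0, 0]},
    {"linear": [0, 0, 0], "rot": [0, 0, 0]}
  ]
}}

```text
time_s: 15.23
tcp_pos: [0.5522, -0.2109, 0.0902]
ee_rot: [0.256, 2.61, -0.067]
force: [-1.0, 1.0, -4.3]
width: 0.0549
gripper_force: 86.4
```

```bash
python3 -c "
from h import *
shoe()"
```

```text
shoe tcp mm [62.7 -0.7  7.3] F shoe [-3.2  0.7 -3.1] R [[-1.0, 0.001, -0.003], [0.001, 1.0, 0.001], [0.003, 0.001, -1.0]]
```

Request:
{"fn": "step_arm", "kwargs": {
  "increments": [
    {"linear": [0.15, 0, 0], "rot": [0, 0, 0]},
    {"linear": [0.15, 0, 0], "rot": [0, 0, 0]},
    {"linear": [0.15, 0, 0], "rot": [0, 0, 0]},
    {"linear": [0.15, 0, 0], "rot": [0, 0, 0]},
    {"linear": [0.15, 0, 0], "rot": [0, 0, 0]},
    {"linear": [0.1, 0, 0], "rot": [0, 0, 0]},
    {"linear": [0, 0, 0], "rot": [0, 0, 0]}
  ]
}}

```text
time_s: 15.82
tcp_pos: [0.5233, -0.2052, 0.0733]
ee_rot: [0.256, 2.61, -0.067]
force: [0.3, 0.7, -3.0]
width: 0.055
gripper_force: 86.4
```

```bash
python3 -c "
from h import *
shoe()"
```

```text
shoe tcp mm [28.8 -0.7  7.4] F shoe [-1.3  0.8 -2.7] R [[-1.0, 0.001, -0.003], [0.001, 1.0, 0.001], [0.003, 0.001, -1.0]]
```

Request:
{"fn": "step_arm", "kwargs": {
  "increments": [
    {"linear": [0.1, 0, 0], "rot": [0, 0, 0]},
    {"linear": [0.1, 0, 0], "rot": [0, 0, 0]},
    {"linear": [0.1, 0, 0], "rot": [0, 0, 0]},
    {"linear": [0.1, 0, 0], "rot": [0, 0, 0]},
    {"linear": [0.1, 0, 0], "rot": [0, 0, 0]},
    {"linear": [0, 0, 0], "rot": [0, 0, 0]}
  ]
}}

```text
time_s: 16.32
tcp_pos: [0.5097, -0.2047, 0.0666]
ee_rot: [0.255, 2.603, -0.074]
force: [-0.2, -1.5, 2.2]
width: 0.055
gripper_force: 87.2
```

```bash
python3 -c "
from h import *
shoe()"
```

```text
shoe tcp mm [13.8 -2.8  8.3] F shoe [ 1.2 -1.5  1.9] R [[-1.0, -0.001, 0.005], [-0.001, 1.0, -0.003], [-0.005, -0.003, -1.0]]
```

Request:
{"fn": "step_arm", "kwargs": {
  "increments": [
    {"linear": [0.07, 0, 0], "rot": [0, 0, 0]},
    {"linear": [0.07, 0, 0], "rot": [0, 0, 0]},
    {"linear": [0.07, 0, 0], "rot": [0, 0, 0]},
    {"linear": [0, 0, 0], "rot": [0, 0, 0]},
    {"linear": [0, 0, 0], "rot": [0, 0, 0]}
  ]
}}

```text
time_s: 16.73
tcp_pos: [0.4998, -0.2004, 0.0594]
ee_rot: [0.255, 2.609, -0.066]
force: [0.4, 0.1, -1.4]
width: 0.055
gripper_force: 86.8
```

```bash
python3 -c "
from h import *
shoe()"
```

```text
shoe tcp mm [ 1.  -0.5  7.4] F shoe [-0.4  0.2 -1.4] R [[-1.0, 0.0, -0.002], [0.0, 1.0, 0.001], [0.002, 0.001, -1.0]]
```

Request:
{"fn": "step_arm", "kwargs": {
  "increments": [
    {"linear": [0.04, 0, 0], "rot": [0, 0, 0]},
    {"linear": [0.04, 0, 0], "rot": [0, 0, 0]},
    {"linear": [0, 0, 0], "rot": [0, 0, 0]},
    {"linear": [0, 0, 0], "rot": [0, 0, 0]}
  ]
}}

```text
time_s: 17.07
tcp_pos: [0.4995, -0.2007, 0.0597]
ee_rot: [0.255, 2.605, -0.068]
force: [8.0, 2.8, -2.9]
width: 0.0551
gripper_force: 86.5
```

Run:
```python
from h import *
shoe()
for c in("scene","top"):
    get_image(c)
    for n in("battery","shoe"):print(c,n,[(round(r["p"],2),(SR.T@(np.array(r["centre"])-S0)*1e3).round(1)) for r in landmark_of(c,n)][:2])
```

```text
shoe tcp mm [ 0.9 -0.9  7.8] F shoe [ 4.9  4.3 -6.1] R [[-1.0, 0.0, 0.002], [0.0, 1.0, 0.001], [-0.002, 0.001, -1.0]]
scene battery [(0.97, array([ 2.8, -1.3,  8.9]))]
scene shoe [(0.9, array([3.4, 0.3, 1.3]))]
top battery [(0.81, array([-1.9, -0.4,  1.9]))]
top shoe [(0.6, array([ 4.9, -1.5,  3.7])), (0.57, array([ 40.9,   3. , -86.6]))]
```

Request:
{"fn": "step_arm", "kwargs": {
  "increments": [
    {"linear": [0.08, 0, 0], "rot": [0, 0, 0]},
    {"linear": [0.08, 0, 0], "rot": [0, 0, 0]},
    {"linear": [0.08, 0, 0], "rot": [0, 0, 0]},
    {"linear": [0, 0, 0], "rot": [0, 0, 0]},
    {"linear": [0, 0, 0], "rot": [0, 0, 0]}
  ]
}}

```text
time_s: 17.78
tcp_pos: [0.4989, -0.2009, 0.0602]
ee_rot: [0.254, 2.593, -0.069]
force: [43.3, 8.5, -12.8]
width: 0.0548
gripper_force: 94.1
```

```bash
python3 -c "
from h import *
shoe()"
```

```text
shoe tcp mm [ 0.7 -1.2  8.4] F shoe [ 29.   16.7 -31.5] R [[-1.0, 0.001, 0.015], [0.001, 1.0, 0.0], [-0.015, 0.0, -1.0]]
```

29 N with no movement means it is at the stop, since the catch needs only 8–15 N. Relaxing the push, then releasing.

Request:
{"fn": "step_arm", "kwargs": {
  "increments": [
    {"linear": [-0.1, 0, 0], "rot": [0, 0, 0]},
    {"linear": [-0.1, 0, 0], "rot": [0, 0, 0]},
    {"linear": [-0.08, 0, 0], "rot": [0, 0, 0]},
    {"linear": [0, 0, 0], "rot": [0, 0, 0]},
    {"linear": [0, 0, 0], "rot": [0, 0, 0]}
  ]
}}

```text
time_s: 18.2
tcp_pos: [0.4996, -0.2007, 0.0596]
ee_rot: [0.256, 2.607, -0.067]
force: [6.0, 2.4, -2.7]
width: 0.0553
gripper_force: 97.9
```

```bash
python3 -c "
from h import *
shoe()"
```

```text
shoe tcp mm [ 1.  -0.9  7.6] F shoe [ 3.4  3.5 -5. ] R [[-1.0, 0.001, 0.0], [0.001, 1.0, 0.0], [-0.0, 0.0, -1.0]]
```

Request:
{"fn": "step_arm", "kwargs": {
  "increments": [
    {"linear": [0, 0, 0], "rot": [0, 0, 0]},
    {"linear": [0, 0, 0], "rot": [0, 0, 0]},
    {"linear": [0, 0, 0], "rot": [0, 0, 0]},
    {"linear": [0, 0, 0], "rot": [0, 0, 0]},
    {"linear": [0, 0, -0.3], "rot": [0, 0, 0]},
    {"linear": [0, 0, -0.6], "rot": [0, 0, 0]},
    {"linear": [0, 0, -0.8], "rot": [0, 0, 0]},
    {"linear": [0, 0, -0.9], "rot": [0, 0, 0]},
    {"linear": [0, 0, -0.9], "rot": [0, 0, 0]},
    {"linear": [0, 0, 0], "rot": [0, 0, 0]},
    {"linear": [0, 0, 0], "rot": [0, 0, 0]}
  ],
  "jaw": 1
}}

```text
time_s: 19.12
tcp_pos: [0.4313, -0.1888, 0.184]
ee_rot: [0.255, 2.602, -0.075]
force: [0.0, -1.2, -0.4]
width: 0.085
gripper_force: 0.0
```

Run:
```python
from h import *
st()
for c in("scene","top"):
    im,d=get_image(c)
    P,u,v=world(c,d,np.ones(d.shape,bool));C=im[v,u].astype(float);L=(P-S0)@SR
    m=(abs(L[:,0])<.05)&(abs(L[:,1])<.04)&(L[:,2]>.03)&(L[:,2]<.055);l=L[m]
    o=m&(C[:,0]>C[:,2]+60)
    k=l[l[:,2]>.038]; b=np.linalg.lstsq(np.c_[np.ones(len(k)),k[:,:2]],k[:,2],rcond=None)[0]
    print(c,m.sum(),"x",np.percentile(k[:,0],[1,99]).round(4),"y",np.percentile(k[:,1],[1,99]).round(4),"top plane",b.round(4),"orange",L[o].mean(0).round(4))
    for n in("battery","pot_base"):print(n,[(round(r["p"],2),np.round(r["centre"],3),(SR.T@(np.array(r["centre"])-S0)*1e3).round(1)) for r in landmark_of(c,n)][:2])
    if c=="scene":cv2.imwrite("pics/end.png",cv2.resize(im[120:320,220:440,::-1],(660,600),interpolation=cv2.INTER_CUBIC))
```

```text
19.12 [ 0.4313 -0.1888  0.184 ] R [[-0.847, 0.195, 0.494], [0.166, 0.981, -0.102], [-0.505, -0.004, -0.863]] F [ 0.  -1.2 -0.4] w 0.085 0.0 j [-0.79 -0.29  2.22  0.4   0.81 -2.39]
scene 572 x [-0.0294  0.033 ] y [-0.0301  0.0258] top plane [0.044  0.0024 0.0277] orange [ 0.0001 -0.0002  0.0444]
battery [(0.9, array([ 0.502, -0.199,  0.056]), array([0.4, 1.1, 3.2]))]
pot_base [(0.95, array([ 0.635, -0.018,  0.003]), array([ 57.4, 204.7, -90.4])), (0.92, array([ 0.419, -0.044, -0.002]), array([-124.3,  137.7,    9.2]))]
top 662 x [-0.0299  0.0306] y [-0.0279  0.0266] top plane [0.0432 0.0055 0.007 ] orange [-0.0019  0.0002  0.0436]
battery [(0.73, array([ 0.5  , -0.2  ,  0.055]), array([-0.7, -0. ,  3.3]))]
pot_base [(0.67, array([ 0.415, -0.037,  0.   ]), array([-127.7,  143.1,   13.6])), (0.64, array([ 0.637, -0.017, -0.001]), array([ 56.4, 205.6, -94.7]))]
```

View pics/end.png

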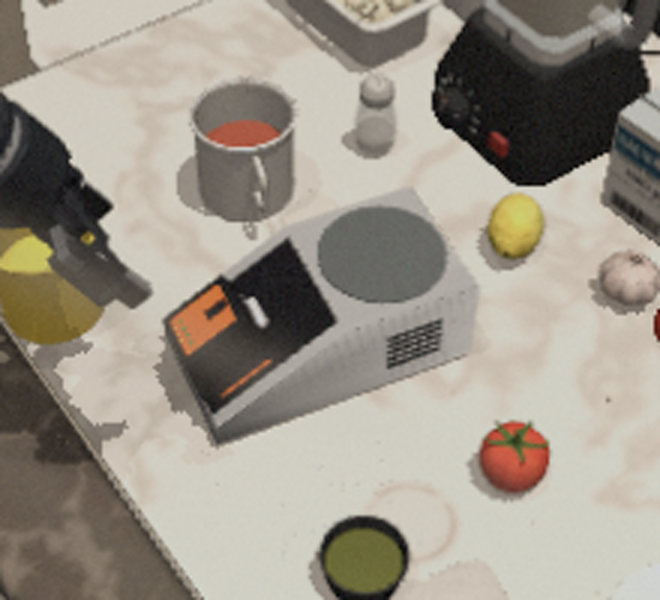

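The battery is home and flush (crop ~200,340; shoe x about 0, top at 44 mm). The pot is upright, the gripper is clear, and the ramekin, tomato and shaker are in place.

```bash
python3 -c "
from station import *
print(close_job())"
```

```text
the job is handed in; nothing more can be done
None
```

The job is handed in, though the judge returned no verdict: the sauce pot stands upright on the worktop beside the stand, the battery sits against the stop and flush with the face, both are let go, and the ramekin, tomato and shaker are where they were. I inferred the catch is out from the push forces and never saw it.

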